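# Turn the validator drive parts round for refitting

## Robot

A 6-joint arm with a two-finger parallel gripper is mounted at the origin on the work surface. World frame = base frame: x ahead of the robot, y to its left, z up, the work surface at z = 0. Lengths are in m, angles in rad, forces in N, time in s.
With the tool pointing down it reaches from about 0.35 to 0.925 m from the base axis. Payload 6.4 kg.
Tool frame: the origin (TCP) lies between the finger pads; the fingertips stand 25 mm ahead of it and the grasp point (between the pads) lies 6 mm ahead of it; z points along the fingers, y is the direction in which the jaws open and shut (so a half turn about z gives the same grasp; the last joint's range is limited). The gripper opens to 94 mm and grips with 3 to 60 N. Pads are 16 mm wide; open, the fingers measure 119 mm over their backs; the gripper's body (75 mm by 177 mm) begins 78 mm behind the grasp point.
Start: joints at [-1.514, 0.245, 1.558, -0, 1.339, -0.174], TCP at [0.149, -0.633, 0.23] pointing down, gripper open.
Joint ranges: [-3.13, 3.13], [-1.02, 2.26], [0.13, 2.54], [-0.95, 4.09], [0.21, 2.88], [-2.74, 2.74]. Speed limits (rad/s): [2.57, 2.57, 3.14, 3.14, 3.14, 3.14].

## Interface

Orientations are given as a unit quaternion [w, x, y, z].
In Python, from station import bot gives the robot as it stands. The module is installed in compiled form; this text tells all that it offers.
- The arm moves only by the tool jog_arm, never from a script. Its argument "commands" is a list that holds one entry, the list of rows, each a list of 7 numbers: the shift along the tool's x, y, z scaled (see below), then the turn, a rotation vector about the tool's x, y, z scaled (see below), then the opening in per cent of the stroke, from 0 (shut) to 100 (fully open). A call has 1 to 12 rows; each row shifts and turns the commanded pose from where the row before left it, along the tool's axes as they then stand; what a row does not reach is not made up. The controller multiplies each number of a shift by 30 mm and each number of a turn by 45 degrees. A row lasts 1/12 s, in which the tool goes at most 41.7 mm and 7.16 degrees, less where a joint would pass 70% of its speed; a pose out of reach is approached as far as the arm can. A call with a number of a shift or a turn outside -1 to 1 is refused whole. A call with a gripper value outside its range is refused whole. The fingers move at their own pace and stop on an object; the grip force is fixed at half the most. Time passes only in rows, so rows that do not move let the fingers close. It gives the time, the measured TCP pose, the force and the opening at its end, in the units of the state.
- bot.read_state(): the state, without advancing time (a new reading comes with each control period).
- bot.get_image(name): name is "scene" or "top"; returns (picture, depth): 420x560x3 uint8, red, green, blue; 420x560 float32, m along the optical axis (not along the pixel's ray), 0 where there is no reading.
- bot.calibration(name): a dict with "mtx" (3x3 intrinsics, pixels), "dist" ([k1, k2, p1, p2, k3] as OpenCV has them; the pictures are not rectified), "camera_from_world" (4x4, takes a point from world to camera coordinates). Camera axes: x right, y down, z forward; pixel columns grow to the right and rows downward; lengths in m; the calibration is good to about 2 mm. A picture is of the moment at which its call begins. calibration takes no time and is no camera call.
- bot.sign_off(): hands the job in, once; it reports no verdict.
The state is a dict: "t": time; "q": joint angles; "dq": joint speeds; "tau": joint torques, N m; "ee_pos": TCP position; "tcp_rot": TCP orientation; "ft_force": force on the tool from outside, world axes, zero at the start; "ft_torque": the same for the moment, N m; "gripper_width": opening from 0.0 (shut) to 1.0 (fully open).
Only numpy, scipy, OpenCV 4.12 (cv2) and the standard library are available. Lean on these libraries where they do the work, as an engineer would, in place of code of your own. Each camera call takes 0.05 s, during which the arm holds its last target.

## Task

The three drive parts of a ticket validator stand in the strip-down rack (grey pockets on bare aluminium) in the order they came off, the first one off next to the red block. They go back on in the reverse order: move them to the refit rack (white and red pockets on blue) so that the last one off stands in the red pocket, the one before it in the next pocket, and the first one off in the far pocket. Stand each part upright, the same way up as you found it and near the middle of its pocket, and let go of it.

Things in the scene. Friction and masses are not known exactly. Their poses are not given: they have to be found in the camera images.
- pulley_mid (a point): centre of the yellow nylon gear pulley: a toothed round body 43 mm across and 36 mm high with a 24 mm hub on top, 44 mm high in all, stood hub up. The point is on its axis, 22 mm above its underside; z is up
- bolt_mid (a point): centre of the chrome latch bolt: a 24 x 24 mm square bar stood upright, bevelled at its upper end (the straight-sided part is 40 mm high), 50 mm high in all, about 180 g. The point is on its axis, 25 mm above its underside; x and y are square to its sides, z is up
- spacer_mid (a point): centre of the black steel spacer: a tube 32 mm outside, 18 mm bore, 44 mm high, stood on end, about 170 g. The point is on its axis, 22 mm above its underside; z is up
- home_pulley: light grey pocket of the strip-down rack (bare aluminium plate) in which the yellow pulley stands at the start; a 70 x 72 mm open square pocket, 9 mm high, 3 mm walls, inner floor 4 mm above its origin. Origin: centre of its underside, which lies 8 mm above the bench on the rack plate; its y axis runs along the row, x across it. Fixed. Pockets stand 74 mm apart, centre to centre
- home_bolt: light grey pocket of the strip-down rack (bare aluminium plate) in which the chrome bolt stands at the start; a 70 x 72 mm open square pocket, 9 mm high, 3 mm walls, inner floor 4 mm above its origin. Origin: centre of its underside, which lies 8 mm above the bench on the rack plate; its y axis runs along the row, x across it. Fixed. Pockets stand 74 mm apart, centre to centre
- home_spacer: light grey pocket of the strip-down rack (bare aluminium plate) in which the black spacer stands at the start; a 70 x 72 mm open square pocket, 9 mm high, 3 mm walls, inner floor 4 mm above its origin. Origin: centre of its underside, which lies 8 mm above the bench on the rack plate; its y axis runs along the row, x across it. Fixed. Pockets stand 74 mm apart, centre to centre
- red_block: red block, 70 x 26 x 22 mm, at one end of the strip-down rack, 52 mm from the centre of the nearest grey pocket; it marks the first-off end (the other end has a bare aluminium block). Origin: centre of its underside. Fixed
- pocket_red: the red pocket, at one end of the refit rack (blue plate): a 70 x 72 mm open square pocket, 9 mm high, 3 mm walls, inner floor 4 mm above its origin. Origin: centre of its underside, which lies 8 mm above the bench on the rack plate; its y axis runs along the row, x across it. Fixed. Pockets stand 74 mm apart, centre to centre
- pocket_mid: white pocket in the middle of the refit rack: a 70 x 72 mm open square pocket, 9 mm high, 3 mm walls, inner floor 4 mm above its origin. Origin: centre of its underside, which lies 8 mm above the bench on the rack plate; its y axis runs along the row, x across it. Fixed. Pockets stand 74 mm apart, centre to centre
- pocket_end: white pocket at the end of the refit rack away from the red pocket: a 70 x 72 mm open square pocket, 9 mm high, 3 mm walls, inner floor 4 mm above its origin. Origin: centre of its underside, which lies 8 mm above the bench on the rack plate; its y axis runs along the row, x across it. Fixed. Pockets stand 74 mm apart, centre to centre
Mind the look-alikes: they are no part of the job. Of the things shaped like the part that bears pulley_mid, the yellow one is meant. What is shaped like the part that bears spacer_mid but pink is not meant.

How it is judged:
By the outcome, as a careful person would: the job done as asked, in the order asked, and still so for the second after the job is handed in, with the robot touching nothing.
It also fails if it takes over 102 s, if anything falls off the work surface, if the arm or the gripper's body presses on something with over 40 N, if the wrist force passes 120 N, or if a joint passes its speed limit or range.

## Working session

There is one attempt and no reset: what is moved stays moved. The work goes in short steps, Python scripts to look and compute and a tool call to move; the robot and the scene stay as the last step left them, time stands still between calls to the robot, and variables do not carry over. Pictures are saved under pics/ and viewed, and the job is handed in when it is done.

Besides the shell and the picture viewer there is one more tool, called after "Call:" as name(argument=value, ...), one argument or row to a line, values as JSON. jog_arm: Moves the arm, as the interface text tells. Shifts and turns lie within -1 to 1; 1 stands for 30 mm of shift or 45 degrees of turn. Its arguments: {"type":"object","properties":{"commands":{"type":"array"}},"required":["commands"]}

```bash
mkdir -p pics; ls; python3 - <<'E'
from station import bot
import cv2, numpy as np
s=bot.read_state(); print(s['t'],s['ee_pos'],s['tcp_rot'],s['gripper_width'])
for n in ("scene","top"):
    im,d=bot.get_image(n); np.save(f"{n}.npy",im); np.save(f"{n}_d.npy",d)
    cv2.imwrite(f"pics/{n}0.png",im[:,:,::-1])
    c=bot.calibration(n); print(n,np.round(c['mtx'],1).tolist(),c['dist'],np.round(c['camera_from_world'],3).tolist())
E
```

```text
pics
0.0 [ 0.14867469 -0.63220788  0.22937619] [-9.37570172e-04  9.93347927e-01  1.15147794e-01  5.16775505e-05] 1.0001510569708574
scene [[386.7, 0.0, 281.2], [0.0, 386.7, 216.8], [0.0, 0.0, 1.0]] [-0.07399092  0.          0.          0.          0.        ] [[0.354, 0.935, 0.008, -0.209], [0.798, -0.298, -0.523, -0.42], [-0.487, 0.191, -0.852, 1.058], [0.0, 0.0, 0.0, 1.0]]
top [[465.4, 0.0, 282.3], [0.0, 465.4, 213.2], [0.0, 0.0, 1.0]] [-0.14271073  0.          0.          0.          0.        ] [[0.001, -1.0, -0.001, -0.006], [-0.999, -0.001, -0.039, 0.566], [0.039, 0.001, -0.999, 1.114], [0.0, 0.0, 0.0, 1.0]]
```

View pics/scene0.png

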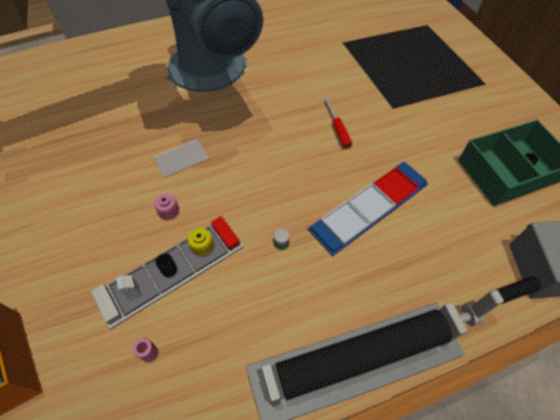

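View pics/top0.png

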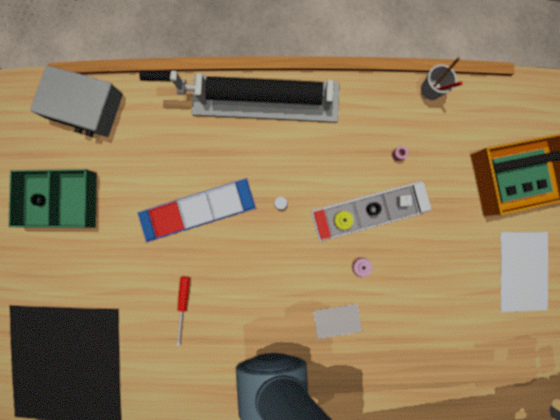

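Scene view: red block (226,233), then yellow pulley (201,240), black spacer (166,265) and chrome bolt (125,285). The refit rack has its red pocket at (397,186) and white pockets at (373,203) and (345,222).

Look-alikes:
- Pulley: yellow (201,240) is meant, pink (166,205) is not.
- Spacer: black (166,265) is meant, pink (144,349) is not, nor is the dark disc in the green tray (532,158).
- Bolt: chrome (125,285) is meant, the grey round cap (281,239) is not.

Next I'll check close crops and measure.

```bash
cat > h.py <<'E'
import numpy as np, cv2
from station import bot
def ray(n,uv):
    c=bot.calibration(n); T=np.array(c['camera_from_world']); K=np.array(c['mtx']); D=np.array(c['dist'])
    p=cv2.undistortPoints(np.array(uv,float).reshape(-1,1,2),K,D).reshape(-1,2)
    d=np.c_[p,np.ones(len(p))]@T[:3,:3]; o=-T[:3,:3].T@T[:3,3]
    return o,d
def onplane(n,uv,z):
    o,d=ray(n,uv); return o+d*((z-o[2])/d[:,2])[:,None]
def proj(n,P):
    c=bot.calibration(n); T=np.array(c['camera_from_world']);
    r,_=cv2.Rodrigues(T[:3,:3]); return cv2.projectPoints(np.array(P,float).reshape(-1,1,3),r,T[:3,3],np.array(c['mtx']),np.array(c['dist']))[0].reshape(-1,2)
def cloud(n,d):
    vv,uu=np.mgrid[0:d.shape[0],0:d.shape[1]]
    o,r=ray(n,np.c_[uu.ravel(),vv.ravel()])
    return (o+r*d.ravel()[:,None]).reshape(d.shape+(3,))
E
python3 - <<'E'
import cv2,numpy as np
t=np.load('top.npy')[:,:,::-1]; s=np.load('scene.npy')[:,:,::-1]
a=cv2.resize(t[175:245,305:440],None,fx=5.5,fy=5.5,interpolation=cv2.INTER_CUBIC)
cv2.imwrite('pics/c1.png',a)
a=cv2.resize(t[170:245,130:265],None,fx=5.5,fy=5.5,interpolation=cv2.INTER_CUBIC)
cv2.imwrite('pics/c2.png',a)
a=cv2.resize(s[210:330,85:250],None,fx=4.5,fy=4.5,interpolation=cv2.INTER_CUBIC)
cv2.imwrite('pics/c3.png',a)
E
```

```text
(no output)
```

View pics/c1.png

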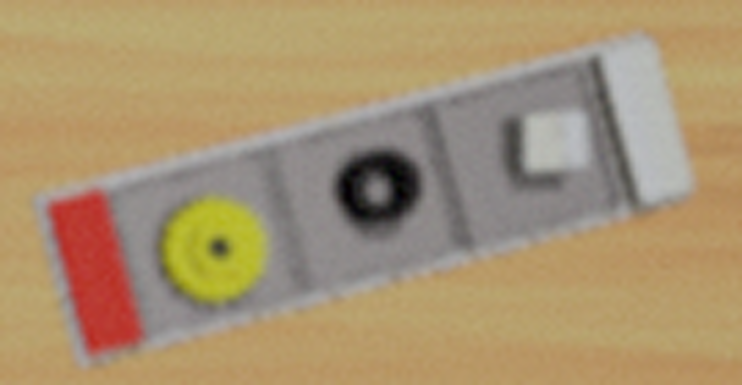

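View pics/c2.png

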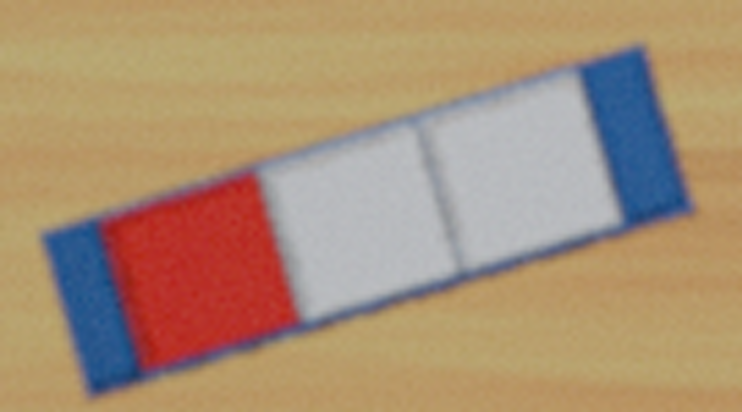

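View pics/c3.png

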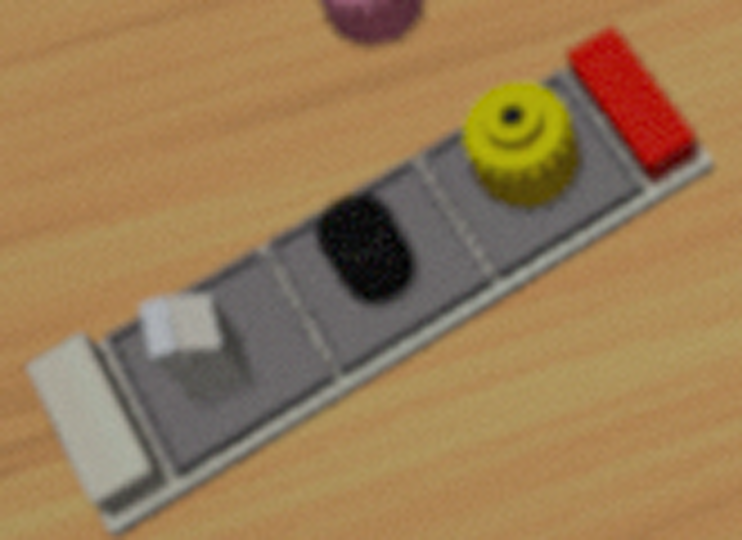

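The crops confirm the order: red block, yellow pulley (top 344,220), black spacer (374,209), chrome bolt (405,201). Next come the positions, from masks and depth.

```bash
python3 - <<'E'
from h import *
t=np.load('top.npy'); d=np.load('top_d.npy'); C=cloud('top',d)
s=np.load('scene.npy'); ds=np.load('scene_d.npy'); CS=cloud('scene',ds)
hsv=cv2.cvtColor(t,cv2.COLOR_RGB2HSV)
def big(m):
    n,l,st,ce=cv2.connectedComponentsWithStats(m.astype(np.uint8)); i=1+np.argmax(st[1:,4]); return l==i
def roi(m,u0,v0,u1,v1):
    r=np.zeros_like(m); r[v0:v1,u0:u1]=m[v0:v1,u0:u1]; return r
# blue plate
H,S,V=hsv[...,0],hsv[...,1],hsv[...,2]
red=(S>150)&((H<8)|(H>172))&(V>80); blue=(H>100)&(H<125)&(S>130)
def rect(m,z):
    c,_=cv2.findContours(m.astype(np.uint8),cv2.RETR_EXTERNAL,cv2.CHAIN_APPROX_NONE); 
    pts=np.vstack(c).reshape(-1,2); P=onplane('top',pts,z)[:,:2]
    return cv2.minAreaRect((P*1000).astype(np.float32))
print('plate',rect(roi(blue,130,170,265,250),.008))
print('redpocket',rect(big(roi(red,130,170,265,250)),.015))
print('redblock',rect(big(roi(red,305,175,340,250)),.022+.008))
white=(S<50)&(V>150)
wm=roi(white,170,170,250,235); print('white',rect(wm,.015))
yel=(H>22)&(H<36)&(S>170)&(V>110); ym=big(roi(yel,320,190,365,240)); print('pulley',rect(ym,.012+.036),np.argwhere(ym).mean(0)[::-1])
blk=(V<50); bm=roi(blk,355,190,392,225); bm=big(bm)
bm2=bm.copy(); print('spacer',rect(bm,.056))
# depth clouds
for nm,CC in (('top',C),('scene',CS)):
  for z0,z1 in ((.04,.08),(.051,.08)):
    m=(CC[...,2]>z0)&(CC[...,2]<z1)&(CC[...,0]>.3)&(CC[...,0]<.75)&(CC[...,1]<0.05)&(CC[...,1]>-.35)
    n,l,st,ce=cv2.connectedComponentsWithStats(m.astype(np.uint8))
    for i in range(1,n):
      if st[i,4]>8:
        Q=CC[l==i]; print(nm,z0,st[i,4],np.round(ce[i],1),np.round(np.median(Q,0),4),np.round(Q.min(0),3),np.round(Q.max(0),3))
E
```

```text
plate ((573.6796264648438, 206.2940673828125), (71.64112091064453, 277.6092834472656), 17.268522262573242)
redpocket ((551.0249633789062, 278.715576171875), (68.41612243652344, 71.012939453125), 16.989831924438477)
redblock ((538.6661376953125, -99.04092407226562), (64.98095703125, 22.58856964111328), 15.883471488952637)
white ((586.1585693359375, 172.20941162109375), (74.44050598144531, 147.56661987304688), 17.323389053344727)
pulley ((548.3742065429688, -147.21502685546875), (37.66779708862305, 37.519775390625), 89.85511016845703) [342.99099099 220.12162162]
spacer ((575.0672607421875, -217.8854217529297), (25.71371078491211, 30.73542594909668), 0.06452085822820663)
top 0.04 90 [400.9 152.3] [ 0.7095 -0.288   0.0447] [ 0.696 -0.303  0.04 ] [ 0.725 -0.273  0.051]
top 0.04 126 [404.8 200.6] [ 0.5935 -0.2916  0.0602] [ 0.582 -0.306  0.04 ] [ 0.606 -0.281  0.067]
top 0.04 127 [374.  208.6] [ 0.5761 -0.2189  0.0566] [ 0.56  -0.236  0.04 ] [ 0.59  -0.204  0.062]
top 0.04 278 [344.  220.1] [ 0.5481 -0.1485  0.0502] [ 0.527 -0.171  0.04 ] [ 0.57  -0.127  0.064]
top 0.04 88 [362.9 267.3] [ 
[... 480 characters left out ...]
4 425 [199.4 238.6] [ 0.5543 -0.1485  0.0489] [ 0.528 -0.172  0.04 ] [ 0.573 -0.126  0.06 ]
scene 0.04 253 [164.3 261.9] [ 0.58   -0.2205  0.0549] [ 0.562 -0.236  0.04 ] [ 0.593 -0.206  0.059]
scene 0.04 285 [125.3 283.3] [ 0.5988 -0.293   0.0572] [ 0.582 -0.306  0.04 ] [ 0.608 -0.28   0.065]
scene 0.04 210 [142.1 346.9] [ 0.7117 -0.2885  0.0437] [ 0.697 -0.303  0.04 ] [ 0.727 -0.273  0.046]
scene 0.051 137 [198.5 235.9] [ 0.5515 -0.1488  0.0564] [ 0.538 -0.161  0.051] [ 0.563 -0.137  0.06 ]
scene 0.051 179 [163.6 260.7] [ 0.5779 -0.2206  0.0557] [ 0.562 -0.236  0.051] [ 0.593 -0.206  0.059]
scene 0.051 224 [124.1 282.2] [ 0.5966 -0.294   0.0591] [ 0.582 -0.306  0.051] [ 0.608 -0.28   0.065]
```

Depth and mask positions agree within about 3 mm:

| Thing | x (m) | y (m) |
|---|---|---|
| Bolt (square to world axes) | 0.595 | -0.293 |
| Spacer | 0.577 | -0.220 |
| Pulley | 0.549 | -0.149 |
| Red pocket | 0.552 | 0.278 |
| Mid pocket | 0.574 | 0.207 |
| End pocket | 0.596 | 0.136 |

The measured heights of the tops (about 0.056–0.062) match the given sizes. I'll first turn the tool so the jaws open along world x, across the row. Tool x then points along world +y, tool y along +x and tool z down.

Call:
jog_arm(
  commands=[
    [[0,0,0,0,0,-0.15,100],[0,0,0,0,0,-0.15,100],[0,0,0,0,0,-0.15,100],[0,0,0,0,0,-0.15,100],[0,0,0,0,0,-0.15,100],[0,0,0,0,0,-0.15,100],[0,0,0,0,0,-0.15,100],[0,0,0,0,0,-0.15,100],[0,0,0,0,0,-0.15,100],[0,0,0,0,0,-0.15,100],[0,0,0,0,0,-0.15,100],[0,0,0,0,0,-0.057,70]],
  ],
)

```text
t: 1.1
ee_pos: [0.1487, -0.6324, 0.2298]
tcp_rot: [-0.0, 0.705, 0.709, 0.0]
ft_force: [-0.6, -0.0, 0.5]
gripper_width: 0.959
```

```bash
cat > go.py <<'E'
import sys; from h import *
from scipy.spatial.transform import Rotation as R
s=bot.read_state(); q=s['tcp_rot']; M=R.from_quat([q[1],q[2],q[3],q[0]])
print('t',round(s['t'],2),'pos',np.round(s['ee_pos'],4),'w',round(s['gripper_width'],3),'F',np.round(s['ft_force'],1),'q',np.round(s['q'],2))
des=R.from_matrix(np.array([[0,1,0],[1,0,0],[0,0,-1]],float))
print('turn needed (units)',np.round((M.inv()*des).as_rotvec()/np.deg2rad(45),4))
if len(sys.argv)>3:
    g=np.array(list(map(float,sys.argv[1:4]))); print('shift units total',np.round(M.inv().apply(g-s['ee_pos'])/.03,3))
E
python3 go.py 0.595 -0.293 0.15
```

```text
t 1.1 pos [ 0.1487 -0.6324  0.2298] w 0.959 F [-0.6 -0.   0.5] q [-1.51  0.25  1.56 -0.    1.34 -1.52]
turn needed (units) [-0.0001 -0.0015  0.0068]
shift units total [11.232 14.938  2.672]
```

Call:
jog_arm(
  commands=[
    [[0.56,0.747,0,0,0,0,70],[0.56,0.747,0,0,0,0,70],[0.56,0.747,0,0,0,0,70],[0.56,0.747,0,0,0,0,70],[0.56,0.747,0,0,0,0,70],[0.56,0.747,0,0,0,0,70],[0.56,0.747,0,0,0,0,70],[0.56,0.747,0,0,0,0,70],[0.56,0.747,0,0,0,0,70],[0.56,0.747,0,0,0,0,70],[0.56,0.747,0,0,0,0,70],[0.56,0.747,0,0,0,0,70]],
  ],
)

```text
t: 2.1
ee_pos: [0.4183, -0.4297, 0.2299]
tcp_rot: [-0.0, 0.707, 0.707, 0.0]
ft_force: [0.5, 0.1, 0.2]
gripper_width: 0.703
```

Call:
jog_arm(
  commands=[
    [[0.56,0.747,0,0,0,0,70],[0.56,0.747,0,0,0,0,70],[0.56,0.747,0,0,0,0,70],[0.56,0.747,0,0,0,0,70],[0.56,0.747,0.3,0,0,0,70],[0.56,0.747,0.5,0,0,0,70],[0.56,0.747,0.5,0,0,0,70],[0.56,0.747,0.5,0,0,0,70],[0,0,0,0,0,0,70],[0,0,0,0,0,0,70]],
  ],
)

```text
t: 2.93
ee_pos: [0.5965, -0.2951, 0.1747]
tcp_rot: [-0.002, 0.706, 0.708, -0.0]
ft_force: [-1.0, -0.1, 0.6]
gripper_width: 0.698
```

```bash
python3 go.py 0.595 -0.293 0.048
python3 - <<'E'
from h import *
for n,b in (('top',(300,150,460,260)),('scene',(60,180,270,340))):
    im,d=bot.get_image(n); cv2.imwrite(f'pics/{n}1.png',cv2.resize(im[b[1]:b[3],b[0]:b[2],::-1],None,fx=3.5,fy=3.5,interpolation=cv2.INTER_CUBIC))
E
```

```text
t 2.93 pos [ 0.5965 -0.2951  0.1747] w 0.698 F [-1.  -0.1  0.6] q [-0.63  0.33  1.56 -0.    1.26 -0.63]
turn needed (units) [-0.0037 -0.0022  0.0037]
shift units total [ 0.063 -0.037  4.222]
```

View pics/scene1.png

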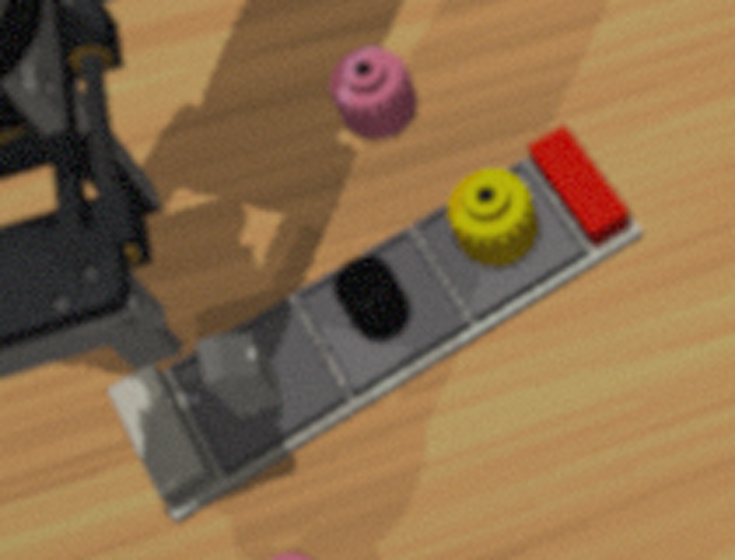

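The crop shows the bolt still standing at about (125,285) in full-image pixels, with the open jaws above it. Descending and gripping.

Call:
jog_arm(
  commands=[
    [[0.06,-0.04,0.7,0,0,0,70],[0,0,0.7,0,0,0,70],[0,0,0.7,0,0,0,70],[0,0,0.7,0,0,0,70],[0,0,0.7,0,0,0,70],[0,0,0.4,0,0,0,70],[0,0,0.3,0,0,0,70],[0,0,0,0,0,0,70],[0,0,0,0,0,0,70]],
  ],
)

```text
t: 3.78
ee_pos: [0.5956, -0.2954, 0.0512]
tcp_rot: [0.0, 0.707, 0.707, 0.0]
ft_force: [-0.6, 0.1, 0.8]
gripper_width: 0.698
```

Call:
jog_arm(
  commands=[
    [[0,0,0,0,0,0,0],[0,0,0,0,0,0,0],[0,0,0,0,0,0,0],[0,0,0,0,0,0,0],[0,0,0,0,0,0,0],[0,0,0,0,0,0,0],[0,0,0,0,0,0,0],[0,0,0,0,0,0,0],[0,0,0,0,0,0,0],[0,0,0,0,0,0,0]],
  ],
)

```text
t: 4.62
ee_pos: [0.5955, -0.2946, 0.0505]
tcp_rot: [-0.0, 0.707, 0.707, -0.0]
ft_force: [0.0, 0.6, 1.5]
gripper_width: 0.251
```

```bash
python3 go.py 0.552 0.278 0.188
```

```text
t 4.62 pos [ 0.5955 -0.2946  0.0505] w 0.251 F [0.  0.6 1.5] q [-0.63  0.48  1.61  0.    1.05 -0.63]
turn needed (units) [-0.0001 -0.0001  0.0009]
shift units total [19.089 -1.436 -4.58 ]
```

The width of 0.251 × 94 mm is 23.6 mm, which matches the 24 mm bar. Lifting, then carrying to the red pocket.

Call:
jog_arm(
  commands=[
    [[0,0,-0.2,0,0,0,0],[0,0,-0.4,0,0,0,0],[0,0,-0.5,0,0,0,0],[0,0,-0.5,0,0,0,0],[0,0,-0.6,0,0,0,0],[0,0,-0.6,0,0,0,0],[0,0,-0.6,0,0,0,0],[0,0,-0.6,0,0,0,0],[0,0,-0.4,0,0,0,0],[0.2,0,-0.2,0,0,0,0],[0.4,-0.1,0,0,0,0,0],[0.6,-0.1,0,0,0,0,0]],
  ],
)

```text
t: 5.62
ee_pos: [0.589, -0.2584, 0.1884]
tcp_rot: [0.0, 0.707, 0.707, -0.0]
ft_force: [0.0, 0.8, -3.6]
gripper_width: 0.257
```

Call:
jog_arm(
  commands=[
    [[0.8,-0.1,0,0,0,0,0],[0.8,-0.1,0,0,0,0,0],[0.8,-0.1,0,0,0,0,0],[0.8,-0.1,0,0,0,0,0],[0.8,-0.1,0,0,0,0,0],[0.8,-0.1,0,0,0,0,0],[0.8,-0.1,0,0,0,0,0],[0.8,-0.1,0,0,0,0,0],[0.8,-0.1,0,0,0,0,0],[0.8,-0.1,0,0,0,0,0],[0.8,-0.1,0,0,0,0,0],[0.8,-0.1,0,0,0,0,0]],
  ],
)

```text
t: 6.62
ee_pos: [0.5514, 0.0314, 0.1871]
tcp_rot: [-0.001, 0.707, 0.708, -0.001]
ft_force: [-0.6, -0.1, -1.7]
gripper_width: 0.25
```

Call:
jog_arm(
  commands=[
    [[0.8,0,0,0,0,0,0],[0.8,0,0,0,0,0,0],[0.8,0,0,0,0,0,0],[0.8,0,0,0,0,0,0],[0.8,0,0,0,0,0,0],[0.8,0,0,0,0,0,0],[0.8,0,0,0,0,0,0],[0.8,0,0,0,0,0,0],[0.8,0,0,0,0,0,0],[0.6,0,0,0,0,0,0],[0.4,0,0,0,0,0,0],[0,0,0,0,0,0,0]],
  ],
)

```text
t: 7.62
ee_pos: [0.5515, 0.2773, 0.1874]
tcp_rot: [-0.001, 0.706, 0.708, -0.001]
ft_force: [-0.3, 0.0, -2.0]
gripper_width: 0.254
```

Call:
jog_arm(
  commands=[
    [[0,0,0,0,0,0,0],[0,0,0,0,0,0,0]],
  ],
)

```text
t: 7.78
ee_pos: [0.5527, 0.2746, 0.188]
tcp_rot: [-0.0, 0.707, 0.707, -0.001]
ft_force: [0.4, 0.3, -1.9]
gripper_width: 0.256
```

```bash
python3 go.py 0.552 0.278 0.0515
python3 - <<'E'
from h import *
im,d=bot.get_image('scene'); cv2.imwrite('pics/s2.png',im[:,:,::-1])
E
```

```text
t 7.78 pos [0.5527 0.2746 0.188 ] w 0.256 F [ 0.4  0.3 -1.9] q [ 0.28  0.21  1.68 -0.    1.25  0.28]
turn needed (units) [-0.0012  0.0008  0.0003]
shift units total [ 0.118 -0.018  4.549]
```

View pics/s2.png

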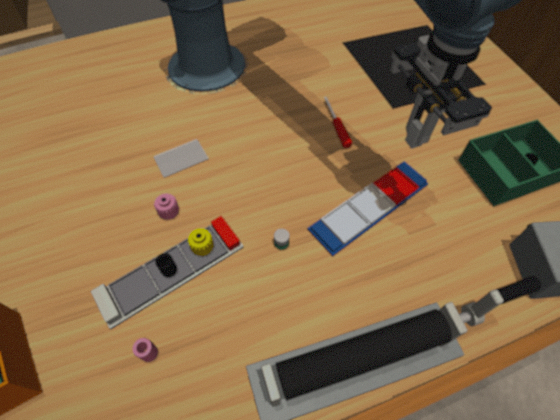

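The bolt is gone from its home pocket at (125,285), and the gripper holds it above the red pocket at about (430,130). The wrist reads -1.9 N, about its weight. Lowering.

Call:
jog_arm(
  commands=[
    [[0.07,0,0.6,0,0,0,0],[0,0,0.7,0,0,0,0],[0,0,0.7,0,0,0,0],[0,0,0.7,0,0,0,0],[0,0,0.6,0,0,0,0],[0,0,0.5,0,0,0,0],[0,0,0.3,0,0,0,0],[0,0,0.2,0,0,0,0],[0,0,0.1,0,0,0,0],[0,0,0.07,0,0,0,0],[0,0,0,0,0,0,0],[0,0,0,0,0,0,0]],
  ],
)

```text
t: 8.83
ee_pos: [0.5537, 0.2775, 0.0552]
tcp_rot: [0.0, 0.707, 0.707, 0.001]
ft_force: [-0.3, -0.0, -1.9]
gripper_width: 0.253
```

```bash
python3 go.py 0.552 0.2765 0.051
```

```text
t 8.83 pos [0.5537 0.2775 0.0552] w 0.253 F [-0.3 -0.  -1.9] q [0.28 0.38 1.73 0.   1.02 0.28]
turn needed (units) [ 0.0018 -0.0006  0.0008]
shift units total [-0.035 -0.057  0.141]
```

Call:
jog_arm(
  commands=[
    [[0,-0.04,0.05,0,0,0,0],[0,0,0.03,0,0,0,0],[0,0,0,0,0,0,0],[0,0,0,0,0,0,0]],
  ],
)

```text
t: 9.17
ee_pos: [0.5518, 0.2774, 0.052]
tcp_rot: [0.0, 0.707, 0.707, 0.0]
ft_force: [-0.4, 0.3, -3.0]
gripper_width: 0.256
```

Call:
jog_arm(
  commands=[
    [[0,0,0.03,0,0,0,0],[0,0,0,0,0,0,0],[0,0,0,0,0,0,0]],
  ],
)

```text
t: 9.42
ee_pos: [0.5519, 0.2774, 0.051]
tcp_rot: [-0.0, 0.707, 0.707, -0.0]
ft_force: [-0.1, -0.2, -0.9]
gripper_width: 0.252
```

Call:
jog_arm(
  commands=[
    [[0,0,0.01,0,0,0,0],[0,0,0,0,0,0,35],[0,0,0,0,0,0,70],[0,0,0,0,0,0,70],[0,0,0,0,0,0,70],[0,0,0,0,0,0,70],[0,0,0,0,0,0,70],[0,0,-0.2,0,0,0,70],[0,0,-0.4,0,0,0,70],[0,0,-0.6,0,0,0,70],[0,0,-0.8,0,0,0,70],[0,0,-0.8,0,0,0,70]],
  ],
)

```text
t: 10.42
ee_pos: [0.5518, 0.2774, 0.1365]
tcp_rot: [-0.0, 0.707, 0.707, -0.0]
ft_force: [0.8, -1.1, 0.2]
gripper_width: 0.705
```

```bash
python3 go.py 0.577 -0.220 0.165
```

```text
t 10.42 pos [0.5518 0.2774 0.1365] w 0.705 F [ 0.8 -1.1  0.2] q [0.28 0.27 1.71 0.   1.16 0.28]
turn needed (units) [-0.0001 -0.      0.0008]
shift units total [-16.579   0.831  -0.951]
```

Call:
jog_arm(
  commands=[
    [[0,0,-0.6,0,0,0,70],[-0.3,0,-0.4,0,0,0,70],[-0.6,0,0,0,0,0,70],[-0.8,0,0,0,0,0,70],[-0.8,0.1,0,0,0,0,70],[-0.8,0.1,0,0,0,0,70],[-0.8,0.1,0,0,0,0,70],[-0.8,0.1,0,0,0,0,70],[-0.8,0.1,0,0,0,0,70],[-0.8,0.1,0,0,0,0,70],[-0.8,0.1,0,0,0,0,70],[-0.8,0.1,0,0,0,0,70]],
  ],
)

```text
t: 11.42
ee_pos: [0.5758, 0.0327, 0.1652]
tcp_rot: [0.0, 0.707, 0.707, -0.0]
ft_force: [0.3, -0.4, -0.0]
gripper_width: 0.702
```

Call:
jog_arm(
  commands=[
    [[-0.8,0,0,0,0,0,70],[-0.8,0,0,0,0,0,70],[-0.8,0,0,0,0,0,70],[-0.8,0,0,0,0,0,70],[-0.8,0,0,0,0,0,70],[-0.8,0,0,0,0,0,70],[-0.8,0,0,0,0,0,70],[-0.8,0,0,0,0,0,70],[-0.8,0,0,0,0,0,70],[-0.8,0,0,0,0,0,70],[-0.5,0,0,0,0,0,70],[0,0,0,0,0,0,70]],
  ],
)

```text
t: 12.42
ee_pos: [0.5758, -0.2234, 0.1652]
tcp_rot: [0.0, 0.708, 0.706, -0.0]
ft_force: [-0.6, 0.1, -0.4]
gripper_width: 0.701
```

```bash
python3 go.py 0.577 -0.220 0.0475
python3 - <<'E'
from h import *
im,d=bot.get_image('scene'); np.save('s3.npy',im); cv2.imwrite('pics/s3.png',im[:,:,::-1])
C=cloud('scene',d)
m=(C[...,2]>.045)&(C[...,2]<.09)&(C[...,0]>.5)&(C[...,0]<.62)&(C[...,1]>.2)&(C[...,1]<.34)
Q=C[m]; print(len(Q),np.round(np.median(Q,0),4),Q.min(0).round(3),Q.max(0).round(3))
E
```

```text
t 12.42 pos [ 0.5758 -0.2234  0.1652] w 0.701 F [-0.6  0.1 -0.4] q [-0.55  0.23  1.69 -0.    1.21 -0.55]
turn needed (units) [ 0.0005  0.001  -0.0033]
shift units total [0.116 0.038 3.923]
159 [0.5569 0.2717 0.0569] [0.541 0.265 0.045] [0.567 0.292 0.064]
```

View pics/s3.png

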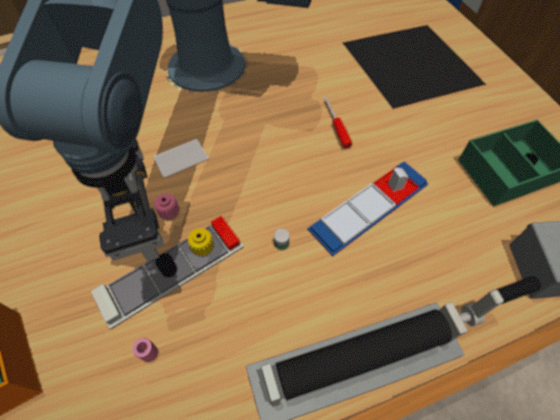

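The bolt stands upright in the red pocket at (398,180). Depth puts its centre near (0.554, 0.278), on target. Now the spacer: descend and grip.

Call:
jog_arm(
  commands=[
    [[0.08,0.04,0.5,0,0,0,70],[0,0,0.7,0,0,0,70],[0,0,0.7,0,0,0,70],[0,0,0.7,0,0,0,70],[0,0,0.6,0,0,0,70],[0,0,0.4,0,0,0,70],[0,0,0.2,0,0,0,70],[0,0,0,0,0,0,70],[0,0,0,0,0,0,70]],
  ],
)

```text
t: 13.22
ee_pos: [0.5779, -0.2179, 0.0514]
tcp_rot: [0.0, 0.707, 0.708, 0.0]
ft_force: [-0.2, -0.7, -0.2]
gripper_width: 0.701
```

Call:
jog_arm(
  commands=[
    [[0,0,0,0,0,0,0],[0,0,0,0,0,0,0],[0,0,0,0,0,0,0],[0,0,0,0,0,0,0],[0,0,0,0,0,0,0],[0,0,0,0,0,0,0],[0,0,0,0,0,0,0],[0,0,0,0,0,0,0],[0,0,0,0,0,0,0],[0,0,0,0,0,0,0]],
  ],
)

```text
t: 14.05
ee_pos: [0.5774, -0.2183, 0.051]
tcp_rot: [-0.0, 0.707, 0.707, -0.0]
ft_force: [-3.4, -0.2, 5.5]
gripper_width: 0.339
```

```bash
python3 go.py 0.574 0.207 0.165
```

```text
t 14.05 pos [ 0.5774 -0.2183  0.051 ] w 0.339 F [-3.4 -0.2  5.5] q [-0.54  0.39  1.74 -0.    1.02 -0.55]
turn needed (units) [-0.0004  0.0001  0.0009]
shift units total [14.175 -0.103 -3.8  ]
```

The width of 31.9 mm matches the 32 mm spacer. Lifting and carrying to the middle pocket.

Call:
jog_arm(
  commands=[
    [[0,0,-0.2,0,0,0,0],[0,0,-0.4,0,0,0,0],[0,0,-0.5,0,0,0,0],[0,0,-0.6,0,0,0,0],[0,0,-0.6,0,0,0,0],[0,0,-0.6,0,0,0,0],[0,0,-0.5,0,0,0,0],[0,0,-0.4,0,0,0,0],[0.2,0,0,0,0,0,0],[0.4,0,0,0,0,0,0],[0.6,0,0,0,0,0,0],[0.7,0,0,0,0,0,0]],
  ],
)

```text
t: 15.05
ee_pos: [0.5764, -0.1598, 0.1631]
tcp_rot: [-0.001, 0.707, 0.707, -0.0]
ft_force: [0.9, 0.8, -1.4]
gripper_width: 0.341
```

Call:
jog_arm(
  commands=[
    [[0.8,-0.1,0,0,0,0,0],[0.8,0,0,0,0,0,0],[0.8,0,0,0,0,0,0],[0.8,0,0,0,0,0,0],[0.8,0,0,0,0,0,0],[0.8,0,0,0,0,0,0],[0.8,0,0,0,0,0,0],[0.8,0,0,0,0,0,0],[0.8,0,0,0,0,0,0],[0.8,0,0,0,0,0,0],[0.8,0,0,0,0,0,0],[0.8,0,0,0,0,0,0]],
  ],
)

```text
t: 16.05
ee_pos: [0.5724, 0.129, 0.163]
tcp_rot: [-0.001, 0.707, 0.708, -0.001]
ft_force: [-0.2, 0.5, -2.7]
gripper_width: 0.343
```

Call:
jog_arm(
  commands=[
    [[0.8,0,0,0,0,0,0],[0.7,0,0,0,0,0,0],[0.6,0,0,0,0,0,0],[0.4,0,0,0,0,0,0],[0.2,0,0,0,0,0,0],[0,0,0,0,0,0,0],[0,0,0,0,0,0,0]],
  ],
)

```text
t: 16.63
ee_pos: [0.5737, 0.2076, 0.1642]
tcp_rot: [-0.0, 0.707, 0.707, -0.001]
ft_force: [-0.4, -0.1, -2.0]
gripper_width: 0.343
```

```bash
python3 go.py 0.574 0.207 0.051
```

```text
t 16.63 pos [0.5737 0.2076 0.1642] w 0.343 F [-0.4 -0.1 -2. ] q [ 0.16  0.22  1.71 -0.    1.21  0.16]
turn needed (units) [-0.0014  0.0006  0.0012]
shift units total [-0.019  0.014  3.772]
```

Call:
jog_arm(
  commands=[
    [[0,0,0.5,0,0,0,0],[0,0,0.6,0,0,0,0],[0,0,0.6,0,0,0,0],[0,0,0.6,0,0,0,0],[0,0,0.5,0,0,0,0],[0,0,0.4,0,0,0,0],[0,0,0.3,0,0,0,0],[0,0,0.1,0,0,0,0],[0,0,0.1,0,0,0,0],[0,0,0.05,0,0,0,0],[0,0,0,0,0,0,0],[0,0,0,0,0,0,0]],
  ],
)

```text
t: 17.63
ee_pos: [0.5747, 0.2079, 0.053]
tcp_rot: [0.0, 0.707, 0.707, 0.001]
ft_force: [0.0, 0.8, -2.5]
gripper_width: 0.341
```

Call:
jog_arm(
  commands=[
    [[0,0,0.02,0,0,0,0],[0,0,0,0,0,0,0],[0,0,0,0,0,0,0]],
  ],
)

```text
t: 17.88
ee_pos: [0.5743, 0.2079, 0.052]
tcp_rot: [0.0, 0.707, 0.707, 0.0]
ft_force: [-0.1, -0.8, -1.7]
gripper_width: 0.342
```

Call:
jog_arm(
  commands=[
    [[0,0,0.03,0,0,0,0],[0,0,0,0,0,0,0],[0,0,0,0,0,0,0]],
  ],
)

```text
t: 18.13
ee_pos: [0.5744, 0.2079, 0.0511]
tcp_rot: [0.0, 0.707, 0.707, 0.0]
ft_force: [-0.5, 0.2, 0.5]
gripper_width: 0.341
```

Call:
jog_arm(
  commands=[
    [[0,0,0,0,0,0,40],[0,0,0,0,0,0,70],[0,0,0,0,0,0,70],[0,0,0,0,0,0,70],[0,0,0,0,0,0,70],[0,0,0,0,0,0,70],[0,0,-0.2,0,0,0,75],[0,0,-0.4,0,0,0,75],[0,0,-0.6,0,0,0,75],[0,0,-0.8,0,0,0,75],[0,0,-0.8,0,0,0,75],[0,0,-0.8,0,0,0,75]],
  ],
)

```text
t: 19.13
ee_pos: [0.5743, 0.2079, 0.1611]
tcp_rot: [0.0, 0.707, 0.707, 0.0]
ft_force: [-0.1, 0.5, 0.1]
gripper_width: 0.749
```

```bash
python3 go.py 0.549 -0.149 0.16
```

```text
t 19.13 pos [0.5743 0.2079 0.1611] w 0.749 F [-0.1  0.5  0.1] q [0.16 0.22 1.72 0.   1.2  0.16]
turn needed (units) [ 0.0014 -0.0003  0.0009]
shift units total [-11.895  -0.851   0.034]
```

Call:
jog_arm(
  commands=[
    [[-0.3,0,0,0,0,0,75],[-0.6,-0.1,0,0,0,0,75],[-0.8,-0.1,0,0,0,0,75],[-0.8,-0.1,0,0,0,0,75],[-0.8,-0.1,0,0,0,0,75],[-0.8,-0.1,0,0,0,0,75],[-0.8,-0.1,0,0,0,0,75],[-0.8,-0.1,0,0,0,0,75],[-0.8,-0.1,0,0,0,0,75],[-0.8,-0.05,0,0,0,0,75],[-0.8,0,0,0,0,0,75],[-0.8,0,0,0,0,0,75]],
  ],
)

```text
t: 20.13
ee_pos: [0.5483, -0.0607, 0.1588]
tcp_rot: [0.0, 0.707, 0.707, -0.0]
ft_force: [0.1, -0.3, -0.2]
gripper_width: 0.748
```

Call:
jog_arm(
  commands=[
    [[-0.8,0,0,0,0,0,75],[-0.8,0,0,0,0,0,75],[-0.7,0,0,0,0,0,75],[-0.5,0,0,0,0,0,75],[-0.2,0,0,0,0,0,75],[0,0,0,0,0,0,75],[0,0,0,0,0,0,75]],
  ],
)

```text
t: 20.72
ee_pos: [0.5487, -0.1488, 0.1586]
tcp_rot: [-0.0, 0.707, 0.707, 0.0]
ft_force: [-0.1, 0.4, -0.5]
gripper_width: 0.751
```

```bash
python3 go.py 0.549 -0.149 0.0465
python3 - <<'E'
from h import *
im,d=bot.get_image('scene'); cv2.imwrite('pics/s4.png',im[:,:,::-1])
C=cloud('scene',d)
m=(C[...,2]>.045)&(C[...,2]<.09)&(C[...,0]>.54)&(C[...,0]<.62)&(C[...,1]>.17)&(C[...,1]<.24)
Q=C[m]; print(len(Q),np.round(np.median(Q,0),4),Q.min(0).round(3),Q.max(0).round(3))
m=(C[...,2]>.04)&(C[...,2]<.07)&(C[...,0]>.5)&(C[...,0]<.6)&(C[...,1]>-.18)&(C[...,1]<-.12)
Q=C[m]; print(len(Q),np.round(np.median(Q,0),4),Q.min(0).round(3),Q.max(0).round(3))
E
```

```text
t 20.72 pos [ 0.5487 -0.1488  0.1586] w 0.751 F [-0.1  0.4 -0.5] q [-0.46  0.13  1.82  0.    1.18 -0.46]
turn needed (units) [-0.0004 -0.0006  0.0007]
shift units total [-0.008  0.01   3.737]
187 [0.5761 0.2032 0.0554] [0.559 0.189 0.045] [0.59  0.219 0.059]
376 [ 0.5566 -0.1481  0.0487] [ 0.531 -0.171  0.04 ] [ 0.573 -0.126  0.059]
```

View pics/s4.png

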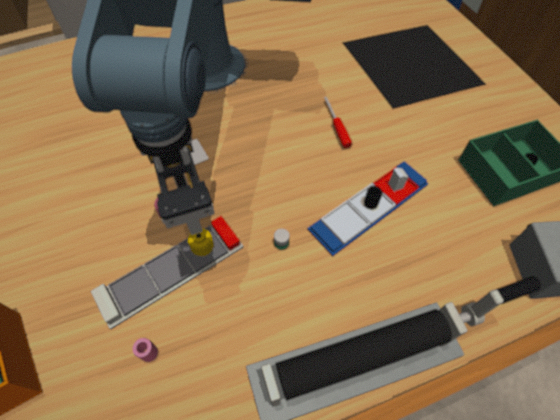

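The spacer stands upright in the middle pocket at (373,197), centred near (0.575, 0.204). The open jaws are above the yellow pulley at (201,243). Descending and gripping its toothed body.

Call:
jog_arm(
  commands=[
    [[0,0.03,0.5,0,0,0,75],[0,0,0.7,0,0,0,75],[0,0,0.7,0,0,0,75],[0,0,0.7,0,0,0,75],[0,0,0.6,0,0,0,75],[0,0,0.4,0,0,0,75],[0,0,0.15,0,0,0,75],[0,0,0,0,0,0,75],[0,0,0,0,0,0,75]],
  ],
)

```text
t: 21.52
ee_pos: [0.5504, -0.1491, 0.047]
tcp_rot: [0.001, 0.707, 0.708, 0.0]
ft_force: [0.7, 0.1, 0.7]
gripper_width: 0.747
```

```bash
python3 go.py 0.549 -0.149 0.0465
```

```text
t 21.52 pos [ 0.5504 -0.1491  0.047 ] w 0.747 F [0.7 0.1 0.7] q [-0.46  0.3   1.86  0.    0.98 -0.46]
turn needed (units) [0.0013 0.0006 0.0016]
shift units total [ 0.002 -0.045  0.017]
```

Call:
jog_arm(
  commands=[
    [[0,0,0,0,0,0,0],[0,0,0,0,0,0,0],[0,0,0,0,0,0,0],[0,0,0,0,0,0,0],[0,0,0,0,0,0,0],[0,0,0,0,0,0,0],[0,0,0,0,0,0,0],[0,0,0,0,0,0,0],[0,0,0,0,0,0,0]],
  ],
)

```text
t: 22.27
ee_pos: [0.55, -0.1494, 0.0467]
tcp_rot: [0.0, 0.707, 0.707, 0.0]
ft_force: [-0.2, -0.2, 5.1]
gripper_width: 0.438
```

Call:
jog_arm(
  commands=[
    [[0,0,-0.2,0,0,0,0],[0,0,-0.4,0,0,0,0],[0,0,-0.5,0,0,0,0],[0,0,-0.6,0,0,0,0],[0,0,-0.6,0,0,0,0],[0,0,-0.6,0,0,0,0],[0,0,-0.5,0,0,0,0],[0,0,-0.4,0,0,0,0],[0,0,0,0,0,0,0],[0,0,0,0,0,0,0]],
  ],
)

```text
t: 23.1
ee_pos: [0.55, -0.1493, 0.1609]
tcp_rot: [0.001, 0.707, 0.707, 0.0]
ft_force: [-0.6, 0.8, -0.8]
gripper_width: 0.443
```

```bash
python3 go.py 0.596 0.136 0.16
python3 - <<'E'
from h import *
im,d=bot.get_image('scene'); cv2.imwrite('pics/s5.png',cv2.resize(im[120:320,80:340,::-1],None,fx=3,fy=3,interpolation=cv2.INTER_CUBIC))
E
```

```text
t 23.1 pos [ 0.55   -0.1493  0.1609] w 0.443 F [-0.6  0.8 -0.8] q [-0.46  0.13  1.82  0.    1.19 -0.46]
turn needed (units) [0.0015 0.0007 0.0009]
shift units total [9.508 1.541 0.025]
```

View pics/s5.png

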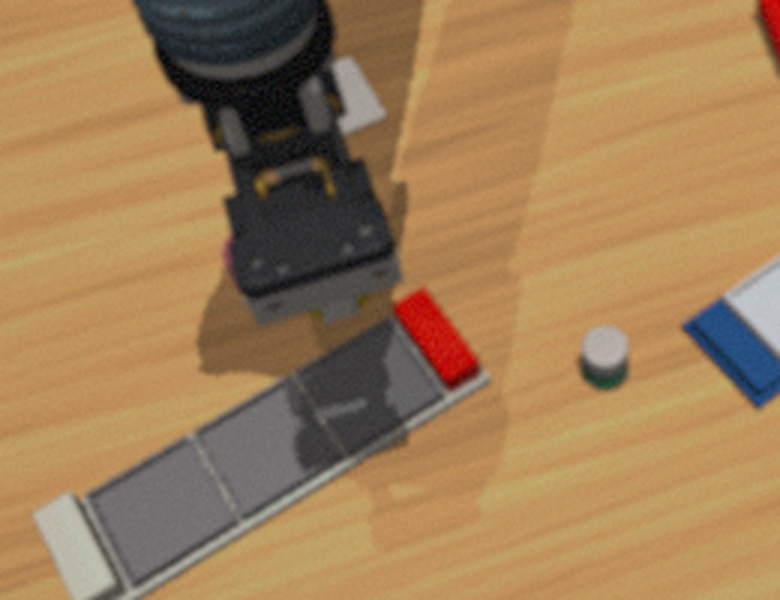

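The strip-down rack is empty and the pulley is held (41–42 mm across its teeth). Carrying it to the end pocket.

Call:
jog_arm(
  commands=[
    [[0.3,0.04,0,0,0,0,0],[0.5,0.1,0,0,0,0,0],[0.7,0.1,0,0,0,0,0],[0.8,0.1,0,0,0,0,0],[0.8,0.15,0,0,0,0,0],[0.8,0.15,0,0,0,0,0],[0.8,0.15,0,0,0,0,0],[0.8,0.15,0,0,0,0,0],[0.8,0.15,0,0,0,0,0],[0.8,0.15,0,0,0,0,0],[0.8,0.1,0,0,0,0,0],[0.7,0.1,0,0,0,0,0]],
  ],
)

```text
t: 24.15
ee_pos: [0.5918, 0.111, 0.1587]
tcp_rot: [-0.001, 0.707, 0.708, -0.001]
ft_force: [0.4, 0.5, -0.7]
gripper_width: 0.444
```

Call:
jog_arm(
  commands=[
    [[0.5,0.1,0,0,0,0,0],[0.2,0,0,0,0,0,0],[0,0,0,0,0,0,0],[0,0,0,0,0,0,0]],
  ],
)

```text
t: 24.48
ee_pos: [0.5951, 0.1298, 0.1594]
tcp_rot: [-0.0, 0.707, 0.708, -0.001]
ft_force: [-0.3, -1.0, -0.3]
gripper_width: 0.444
```

```bash
python3 go.py 0.596 0.136 0.047
```

```text
t 24.48 pos [0.5951 0.1298 0.1594] w 0.444 F [-0.3 -1.  -0.3] q [ 0.03  0.22  1.72 -0.    1.2   0.03]
turn needed (units) [-0.002   0.0004  0.0015]
shift units total [0.208 0.035 3.746]
```

Call:
jog_arm(
  commands=[
    [[0.18,0.03,0.5,0,0,0,0],[0,0,0.6,0,0,0,0],[0,0,0.6,0,0,0,0],[0,0,0.6,0,0,0,0],[0,0,0.5,0,0,0,0],[0,0,0.4,0,0,0,0],[0,0,0.3,0,0,0,0],[0,0,0.1,0,0,0,0],[0,0,0.1,0,0,0,0],[0,0,0,0,0,0,0],[0,0,0,0,0,0,0]],
  ],
)

```text
t: 25.4
ee_pos: [0.5973, 0.1352, 0.05]
tcp_rot: [0.0, 0.707, 0.707, 0.0]
ft_force: [-0.4, 0.3, -0.5]
gripper_width: 0.438
```

```bash
python3 go.py 0.596 0.1355 0.0467
```

```text
t 25.4 pos [0.5973 0.1352 0.05  ] w 0.438 F [-0.4  0.3 -0.5] q [ 0.04  0.38  1.75 -0.    1.01  0.04]
turn needed (units) [ 0.0016 -0.0001  0.0008]
shift units total [ 0.01  -0.042  0.11 ]
```

Call:
jog_arm(
  commands=[
    [[0,-0.03,0.06,0,0,0,0],[0,0,0.03,0,0,0,0],[0,0,0,0,0,0,0],[0,0,0,0,0,0,0]],
  ],
)

```text
t: 25.73
ee_pos: [0.5958, 0.1353, 0.0467]
tcp_rot: [0.0, 0.707, 0.707, 0.0]
ft_force: [-0.4, 0.3, -0.8]
gripper_width: 0.442
```

Call:
jog_arm(
  commands=[
    [[0,0,0.02,0,0,0,0],[0,0,0,0,0,0,0],[0,0,0,0,0,0,0]],
  ],
)

```text
t: 25.98
ee_pos: [0.5959, 0.1353, 0.0467]
tcp_rot: [-0.0, 0.707, 0.707, -0.0]
ft_force: [-3.5, 0.4, 4.9]
gripper_width: 0.44
```

Contact: the wrist reads 4.9 N upward. Releasing, rising and moving clear.

Call:
jog_arm(
  commands=[
    [[0,0,0,0,0,0,50],[0,0,0,0,0,0,75],[0,0,0,0,0,0,75],[0,0,0,0,0,0,75],[0,0,0,0,0,0,75],[0,0,0,0,0,0,75],[0,0,-0.2,0,0,0,75],[0,0,-0.4,0,0,0,75],[0,0,-0.6,0,0,0,75],[0,0,-0.8,0,0,0,75],[0,0,-0.8,0,0,0,75],[0,0,-0.8,0,0,0,75]],
  ],
)

```text
t: 26.98
ee_pos: [0.5959, 0.1352, 0.1563]
tcp_rot: [0.0, 0.707, 0.707, 0.0]
ft_force: [0.6, -0.5, 0.2]
gripper_width: 0.753
```

Call:
jog_arm(
  commands=[
    [[-0.3,0,-0.6,0,0,0,75],[-0.6,0,-0.4,0,0,0,75],[-0.8,0,0,0,0,0,75],[-0.8,0,0,0,0,0,75],[-0.8,0,0,0,0,0,75],[-0.8,0,0,0,0,0,75],[-0.8,0,0,0,0,0,75],[-0.8,0,0,0,0,0,75],[-0.8,0,0,0,0,0,75],[-0.6,0,0,0,0,0,75],[-0.3,0,0,0,0,0,75],[0,0,0,0,0,0,75]],
  ],
)

```text
t: 27.98
ee_pos: [0.5962, -0.0884, 0.185]
tcp_rot: [0.001, 0.708, 0.707, 0.0]
ft_force: [-0.3, -0.0, -0.5]
gripper_width: 0.748
```

```bash
python3 go.py
python3 - <<'E'
from h import *
u=np.array([.297,-.955]); v=np.array([.955,.297])
for n,b in (('top',(120,160,270,250)),('scene',(290,140,450,270))):
    im,d=bot.get_image(n); cv2.imwrite(f'pics/{n}6.png',cv2.resize(im[b[1]:b[3],b[0]:b[2],::-1],None,fx=4.5,fy=4.5,interpolation=cv2.INTER_CUBIC))
    C=cloud(n,d)
    for nm,c in (('red',(.552,.278)),('mid',(.574,.207)),('end',(.596,.136))):
        L=(C[...,:2]-c); m=(C[...,2]>.032)&(C[...,2]<.075)&(np.abs(L@u)<.036)&(np.abs(L@v)<.036)
        Q=C[m]; print(n,nm,len(Q),'ctr',((Q.min(0)+Q.max(0))/2).round(3),'ext',(Q.max(0)-Q.min(0)).round(3),'ztop',np.percentile(Q[:,2],95).round(3))
E
```

```text
t 27.98 pos [ 0.5962 -0.0884  0.185 ] w 0.748 F [-0.3 -0.  -0.5] q [-0.34  0.18  1.72 -0.    1.24 -0.33]
turn needed (units) [ 0.0017  0.0008 -0.0021]
top red 139 ctr [0.55  0.277 0.051] ext [0.024 0.026 0.037] ztop 0.065
top mid 139 ctr [0.572 0.205 0.047] ext [0.03  0.031 0.029] ztop 0.06
top end 292 ctr [0.594 0.135 0.048] ext [0.045 0.047 0.031] ztop 0.06
scene red 224 ctr [0.553 0.278 0.048] ext [0.026 0.025 0.032] ztop 0.063
scene mid 270 ctr [0.574 0.204 0.046] ext [0.032 0.031 0.027] ztop 0.058
scene end 437 ctr [0.597 0.135 0.045] ext [0.045 0.044 0.027] ztop 0.058
```

View pics/top6.png

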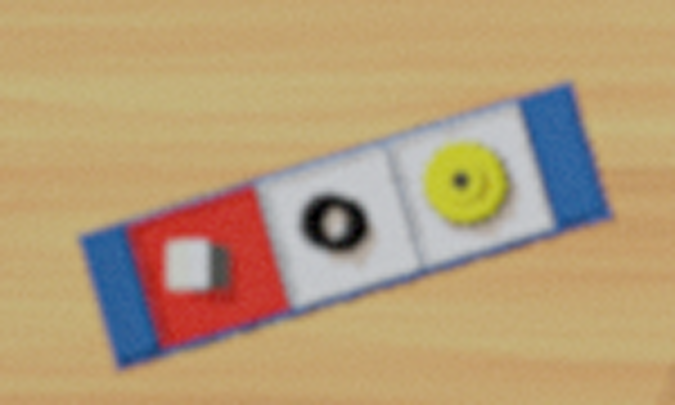

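View pics/scene6.png

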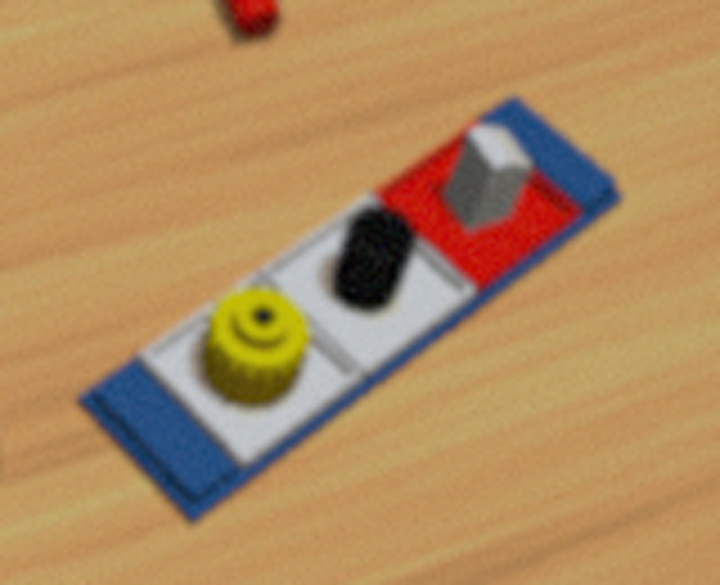

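Both views show all three parts upright in the refit rack: bolt in the red pocket (top 163,219), spacer in the middle (195,210), pulley hub up in the end pocket (223,201). Their centres are within about 3 mm of the pocket centres and the robot is clear. Handing in.

```bash
python3 -c "
from station import bot
print(bot.sign_off())"
```

```text
the job is handed in; nothing more can be done
None
```

I moved all three parts to the refit rack in reverse order and handed the job in at about 28 s. The chrome bolt (last off) is in the red pocket, the black spacer is in the middle pocket and the yellow pulley (first off, hub up) is in the far pocket.

- **Placing:** the last look from both cameras showed every part upright and within about 3 mm of its pocket centre. The spacer is the furthest off, 2–3 mm towards the far pocket. The tops were at the expected heights within the camera error (the depth readings ran 1–4 mm high).
- **Robot:** the gripper had let go and stood well clear of the rack. The largest force shown in any move report was about 6.5 N.
- **Disagreements:** the two cameras differed by up to 3 mm, mostly in x. No check failed, and the look-alikes were left alone.

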